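# Load the jar sanitiser and hold its carriage down

## Robot

A 6-joint arm with a two-finger parallel gripper is mounted at the origin on the work surface. World frame = base frame: x ahead of the robot, y to its left, z up, the work surface at z = 0. Lengths are in mm, angles in rad, forces in N, time in s.
With the tool pointing down it reaches from about 250 to 725 mm from the base axis. Payload 9.7 kg.
Tool frame: the origin (TCP) lies at the centre of the arm's flange, where the gripper is bolted on; the fingertips stand 173 mm ahead of it and the grasp point (between the pads) lies manip.hold_point_z ahead of it (manip.hold_point_z is the distance from the TCP to the grasp point, in mm); y points along the fingers, z is the direction in which the jaws open and shut, and the axes are right-handed (so a half turn about y gives the same grasp; the last joint's range is limited). The gripper opens to 85 mm and grips with 20 to 120 N. Pads are 22 mm wide; open, the fingers measure 114 mm over their backs; the gripper's body (76 mm by 85 mm) begins 54 mm behind the grasp point. The pads swing forward as they close: fully open they stand 13 mm farther back than shut.
Start: joints at [1.161, 0.087, 0.176, 1.66, 0, 1.571], TCP at [219.132, 504.459, 404.684] pointing down, gripper open.
Joint ranges: [-3.13, 3.13], [-0.85, 1.81], [-1.15, 1.24], [-2.2, 2.28], [-1.44, 1.52], [-3.14, 3.14]. Speed limits (rad/s): [2.22, 2.22, 2.57, 3.14, 3.14, 3.14].

## Interface

Orientations are given as a unit quaternion [w, x, y, z].
In Python, from workcell import manip gives the robot as it stands.
- The arm moves only by the tool move_arm, never from a script. Its argument "plan" is a list that holds one entry, the list of rows, each a list of 7 numbers: the shift along the world's x, y, z normalised to -1 to 1, where 1 is 1 m, then the turn, a rotation vector about the world's x, y, z normalised to -1 to 1, where 1 is 45 degrees, then the finger opening in mm, from 0 to 85.4. In form: [[[tx, ty, tz, ax, ay, az, gripper], ...]]. A call has 1 to 12 rows; each row shifts and turns the commanded pose from where the row before left it; what a row does not reach is not made up. A row lasts 1/8 s, in which the tool goes at most 62.5 mm and 10.7 degrees, less where a joint would pass 70% of its speed; a pose out of reach is approached as far as the arm can. A call with a number of a shift or a turn outside -1 to 1 is refused whole. A call with a gripper value outside its range is refused whole. The fingers move at their own pace and stop on an object; "squeeze" is the grip in N (left out, the last holds). Time passes only in rows, so rows that do not move let the fingers close. It gives the time, the measured TCP pose, the force and the opening at its end, in the units of the state.
- manip.state(): the state, without advancing time (a new reading comes with each control period).
- manip.camera(name): name is "scene" or "side" or "wrist"; returns a dict with "color" (480x640x3 uint8, red, green, blue), "range_z" (480x640 float32, mm along the optical axis (not along the pixel's ray), 0 where there is no reading), "fx", "fy", "cx", "cy" (pixels), "R" (3x3) and "t" (3): a world point X has camera coordinates R X + t; the wrist camera has in their place "mount" (4x4, takes a point from camera to tool coordinates, whose origin is the TCP and whose axes are the tool frame's). Camera axes: x right, y down, z forward; pixel columns grow to the right and rows downward; lengths in mm; the calibration is good to about 2 mm. A picture is of the moment at which its call begins: read the wrist's pose just before it.
- manip.job_done(): hands the job in, once; it reports no verdict.
The state is a dict: "t": time; "joints": joint angles; "joint_vel": joint speeds; "joint_torque": joint torques, N m; "eef_pos": TCP position; "eef_rot": TCP orientation; "force": force on the tool from outside, world axes, zero at the start; "ft_torque": the same for the moment, N m; "opening": finger opening in mm.
Only numpy, scipy, OpenCV 4.12 (cv2) and the standard library are available. Lean on these libraries where they do the work, as an engineer would, in place of code of your own. Each camera call takes 0.05 s, during which the arm holds its last target. There are 200 camera calls.

## Task

Sort the three jars standing on the bench into the sanitiser's carriage by width: narrow jars into the row of narrow wells, the wide jar into the free well of the wide row, each standing fully home. Then press the black paddle down past its first two clicks to the third, at the bottom, and keep holding it there against its spring: finish while still holding it down with the fingers. Leave the other things on the bench where they stand.

Things in the scene. Friction and masses are not known exactly. Their poses are not given: they have to be found in the camera images.
- narrow_jar_1: upright closed jar of green glass with a flat yellow lid, round, straight-sided, 36 mm in diameter, 75 mm tall in all (lid from 58 to 75 mm, 34 mm across), 60 to 110 g; sealed, so it is one rigid piece. Origin at the centre of its underside, z up when it stands. Starts on the table.
- narrow_jar_2: The same as narrow_jar_1. Starts on the table.
- wide_jar_1: upright closed jar of green glass with a flat yellow lid, round, straight-sided, 54 mm in diameter, 75 mm tall in all (lid from 58 to 75 mm, 52 mm across), 100 to 200 g; sealed, so it is one rigid piece. Origin at the centre of its underside, z up when it stands. Starts on the table among the narrow ones.
- wide_jar_2: The same as wide_jar_1; starts already seated in wide_well_1 of the carriage, and stays there.
- sanitiser: Jar sanitiser, fixed: open-topped white and orange box, 200 (x) by 216 (y) mm, 100 mm high, with a small black cover on its +y side (to y = 127 mm). A sprung aluminium carriage plate fills its mouth (top 105 mm above the table when up) with two rows of two round wells. Origin: centre of its underside; x points from the narrow row (nearer the robot) to the wide row, y along the rows, z up. Carriage and paddle move as one.
- narrow_well_1 (a point): Centre of the floor of a narrow well, +y end of the row nearer the robot. Well 40 mm in diameter, 20 mm deep with a 2 mm chamfer; floor 85 mm above the table when the carriage is up. Moves with the carriage. Wells lie 90 mm apart along a row, the rows 80 mm apart.
- narrow_well_2 (a point): The same for the -y end of the narrow row.
- wide_well_1 (a point): Centre of the floor of a wide well, +y end of the row farther from the robot; 58 mm in diameter, 20 mm deep. Taken by wide_jar_2 from the start.
- wide_well_2 (a point): The same for the -y end of the wide row; empty at the start.
- paddle_top (a point): Centre of the top of the black press paddle, a flat level pad 50 by 50 by 12 mm on a steel post, 168 mm from the sanitiser's centre on its -y side, its inner edge 33 mm clear of the box; top 140 mm above the table when up. Pressed straight down, it sinks with the carriage.
- carriage (a joint): How far carriage and paddle are pressed down, m: 0 up (the start), 0.044 bottom stop. A spring always drives it back up: about 10 N at the top, 15 N at the third detent, less the weight of the jars in it (3 to 6 N), and up to 4 N more to pass between detents. Detents (clicks) at 0.013, 0.028 and 0.041 to 0.044; none holds it when let go.
- syrup: Bystander: amber bottle with a white cap, 60 mm wide, 170 mm tall; origin at the centre of its underside.
- tape: Bystander: cardboard-coloured tape reel lying flat, 90 mm across, 40 mm tall; origin at the centre of its underside.
- pantry_jar: Bystander: big green glass jar with a yellow lid, 88 mm wide, 142 mm tall; origin at the centre of its underside.
- spare_lid: Bystander: loose yellow lid, a disc 70 mm across, 14 mm tall; origin at the centre of its underside.
- driver: Bystander: screwdriver lying on the table, about 200 mm long; origin about its middle, on its underside.
- mug: Bystander: white mug, 80 mm wide, 90 mm tall; origin at the centre of its underside.
- small_can: Bystander: steel can, 66 mm wide, 100 mm tall; origin at the centre of its underside.
There are look-alikes about, which are no part of the job. Leave any purple or red look-alike of the wide_jar_2 alone.

How it is judged:
By the outcome, as a careful person would: the job done as asked, in the order asked, and still so for the second after the job is handed in, while the arm keeps its last pose, push and grip.
It also fails if it takes over 72 s, if anything falls off the work surface, if the arm or the gripper's body presses on something with over 40 N, if the wrist force passes 120 N, or if a joint passes its speed limit or range.

## Working session

There is one attempt and no reset: what is moved stays moved. The work goes in short steps, Python scripts to look and compute and a tool call to move; the robot and the scene stay as the last step left them, time stands still between calls to the robot, and variables do not carry over. Pictures are saved under pics/ and viewed, about 8 in all and at most 12, crops included, and the job is handed in when it is done.

Besides the shell and the picture viewer there is one more tool, called after "Call:" as name(argument=value, ...) on one line, values as JSON. move_arm: Moves the arm, as the interface text tells. Scaled input: -1 to 1 covers 1 m each way for a shift and 45 degrees each way for a turn. Its arguments: {"type":"object","properties":{"plan":{"type":"array","items":{"type":"array","items":{"type":"array","items":{"type":"number"}}}},"squeeze":{"type":"number"}},"required":["plan"]}

```bash
mkdir -p pics
python3 - <<'E'
from workcell import manip
import cv2,numpy as np
s=manip.state();print(s, manip.hold_point_z)
for n in("scene","side"):
    c=manip.camera(n);cv2.imwrite(f"pics/{n}0.png",c["color"][:,:,::-1]);np.savez(f"{n}0.npz",**c)
    print(n,c["R"],c["t"],c["fx"])
E
```

```text
{'t': 0.0, 'joints': array([ 1.16103763e+00,  8.74651786e-02,  1.75108689e-01,  1.65980424e+00,
       -1.75231476e-05,  1.57077380e+00]), 'joint_vel': array([-6.16805970e-04, -1.18291841e-05,  1.21448155e-03, -1.71404907e-04,
        4.15038727e-04, -1.81433153e-04]), 'joint_torque': array([ 1.08250009e-03, -5.20375657e+01,  4.64813590e+01,  1.57115911e-02,
        7.77516334e-05, -2.93967389e-05]), 'eef_pos': array([219.11399751, 504.46579354, 403.96705079]), 'eef_rot': array([-0.69184593,  0.69279304, -0.14394444,  0.14376027]), 'force': array([ 0.97176424, -0.09119828,  0.03847946]), 'ft_torque': array([-0.00656187, -0.03903069,  0.00743842]), 'opening': 85.45256026157469} 154.70000000000002
scene [[-0.82475568  0.5652519  -0.01638143]
 [ 0.48212494  0.68773641 -0.54274687]
 [-0.2955226  -0.45553146 -0.83973655]] [ 460.44443474 -211.62858247 1511.42323707] 513.3520722730043
side [[-0.94317382 -0.33228148  0.00348672]
 [-0.18640407  0.52035931 -0.83335449]
 [ 0.27509392 -0.78664808 -0.5527279 ]] [ 533.97029464  187.44782378 1374.23068358] 547.65583804307
```

View pics/scene0.png

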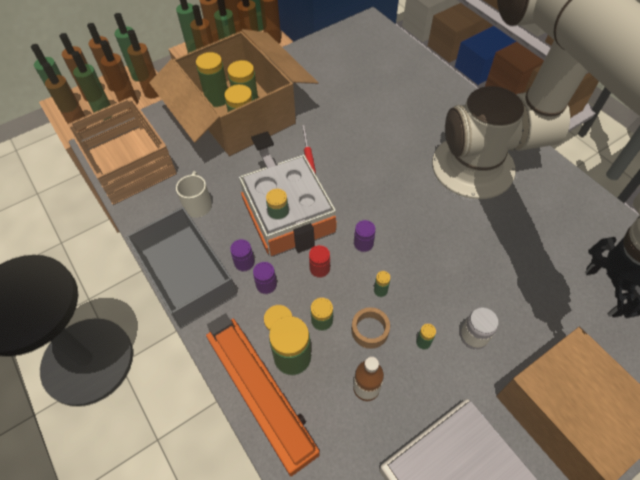

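View pics/side0.png

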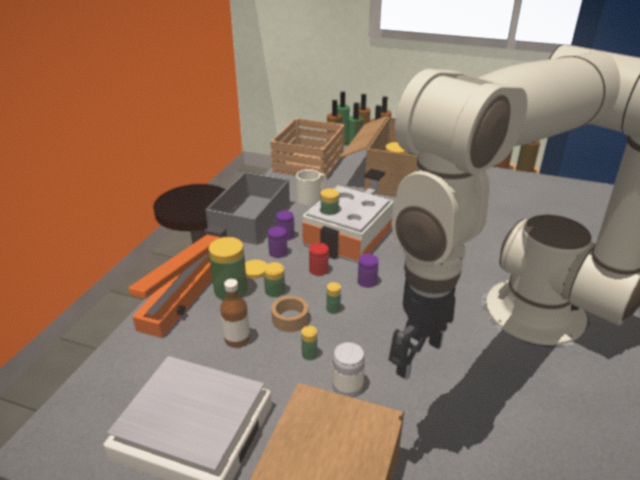

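The scene view shows narrow jars at (383,282) and (428,335) and the wide jar at (321,313). wide_jar_2 is seated at (277,203) and the paddle is at (262,142).

Possible confusions:
- spare lid (278,320)
- pantry jar (290,345)
- purple jars (242,255), (264,277), (365,235)
- red jar (319,262)
- boxed jars (240,80)

The narrow and wide jars are the small green ones with yellow lids.

```bash
cat > h.py <<'E'
import numpy as np,cv2
from scipy.optimize import least_squares
def world(c):
    v,u=np.mgrid[:480,:640];z=c["range_z"]
    P=np.stack([(u-c["cx"])/c["fx"]*z,(v-c["cy"])/c["fy"]*z,z],-1)
    return (P-c["t"])@c["R"]
def proj(c,X):
    q=c["R"]@np.array(X,float)+c["t"];return q[0]/q[2]*c["fx"]+c["cx"],q[1]/q[2]*c["fy"]+c["cy"]
E
python3 - <<'E'
from h import *
for n,boxes in(("scene",dict(n1=(383,278),n2=(428,330),w1=(321,306),w2=(277,197),lid=(278,318))),("side",dict(n1=(334,289),n2=(310,333),w1=(275,271),w2=(329,195)))):
    c=dict(np.load(n+"0.npz"));W=world(c);h=cv2.cvtColor(c["color"],cv2.COLOR_RGB2HSV)
    y=(h[...,0]>15)&(h[...,0]<32)&(h[...,1]>130)&(h[...,2]>90)&(c["range_z"]>0)
    for k,(u,v) in boxes.items():
        m=np.zeros_like(y);m[v-18:v+18,u-18:u+18]=1;m&=y
        p=W[m];zt=np.percentile(p[:,2],85);t=p[abs(p[:,2]-zt)<5]
        print(n,k,len(t),round(zt),"mid",((t.max(0)+t.min(0))/2).round(),"mean",t.mean(0).round(1),"ext",np.ptp(t,axis=0).round())
    m=(abs(W[...,2]-105)<4)&(h[...,1]<60);
    q=W[m];q=q[(q[:,1]<250)];
    m2=m.astype(np.uint8);nn,lab,st,ce=cv2.connectedComponentsWithStats(m2)
    for i in np.argsort(-st[1:,4])[:4]+1:
        p=W[lab==i];r=cv2.minAreaRect(p[:,:2].astype(np.float32));print("plate",st[i],r,p[:,2].mean())
    m=(abs(W[...,2]-140)<5)&(c["color"].max(-1)<70);nn,lab,st,ce=cv2.connectedComponentsWithStats(m.astype(np.uint8))
    for i in np.argsort(-st[1:,4])[:4]+1:
        p=W[lab==i];print("paddle",st[i],p.mean(0),cv2.minAreaRect(p[:,:2].astype(np.float32)))
c=dict(np.load("scene0.npz"))["color"][:,:,::-1]
a=cv2.resize(c[120:270,215:355],None,fx=4,fy=4,interpolation=3);b=cv2.resize(c[260:360,260:460],None,fx=4,fy=4,interpolation=3)
cv2.imwrite("pics/a.png",a);cv2.imwrite("pics/b.png",b)
E
```

```text
scene n1 132 75 mid [479. 169.  74.] mean [479.7 168.6  73.5] ext [34. 35.  8.]
scene n2 149 76 mid [481. 333.  75.] mean [481.3 333.9  74. ] ext [33. 32.  8.]
scene w1 326 76 mid [647. 150.  75.] mean [646.4 150.6  74. ] ext [51. 53.  8.]
scene w2 243 160 mid [ 590. -125.  160.] mean [ 590.5 -124.4  158.6] ext [50. 51. 10.]
scene lid 421 141 mid [756. 171. 141.] mean [754.6 167.4 140.4] ext [67. 50.  9.]
plate [ 243  158   87   73 2152] ((540.8079833984375, -164.38560485839844), (198.67929077148438, 174.01556396484375), 79.95257568359375) 103.61188396450339
plate [467 156  19   7  38] ((63.01673889160156, 41.637908935546875), (11.117548942565918, 48.47743606567383), 37.897586822509766) 104.84788450480856
plate [487 153  20  10  36] ((10.627187728881836, 69.25851440429688), (10.486700057983398, 65.08615112304688), 79.53983306884766) 104.14617012339372
plate [260 148   8   4   9] ((513.1281127929688, -322.2208557128906), (2.9418718814849854, 20.878446578979492), 73.63272094726562) 104.63926811720052
paddle [251 132  22  18 215] [ 511.79106631 -326.31117037  137.91544925] ((512.4893188
[... 1254 characters left out ...]
43.928043365478516), 2.491098642349243) 104.95560223325391
paddle [365 170  19  10 111] [ 507.04185457 -322.28023273  139.68349395] ((506.8757019042969, -326.3568115234375), (52.32157897949219, 47.88590621948242), 82.29283142089844)
paddle [624 310  11   6  22] [-163.30609123  120.53707985  141.22533699] ((-165.33360290527344, 119.1871109008789), (28.502655029296875, 4.576056957244873), 45.305423736572266)
paddle [638 305   2   2   2] [-185.71579298   88.76518631  143.41960212] ((-185.71578979492188, 88.76518249511719), (9.459442138671875, 0.0), -113.85653686523438)
paddle [237 293   1   1   1] [644.51966454 337.99060771 141.30870854] ((644.5196533203125, 337.9906005859375), (0.0, 0.0), 0.0)
```

View pics/a.png

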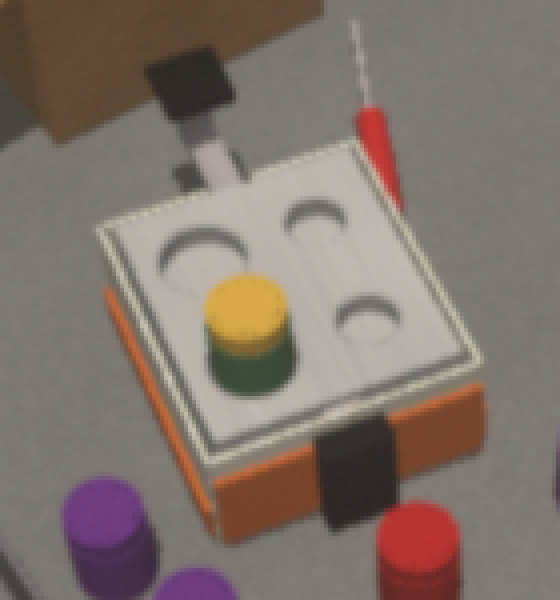

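View pics/b.png

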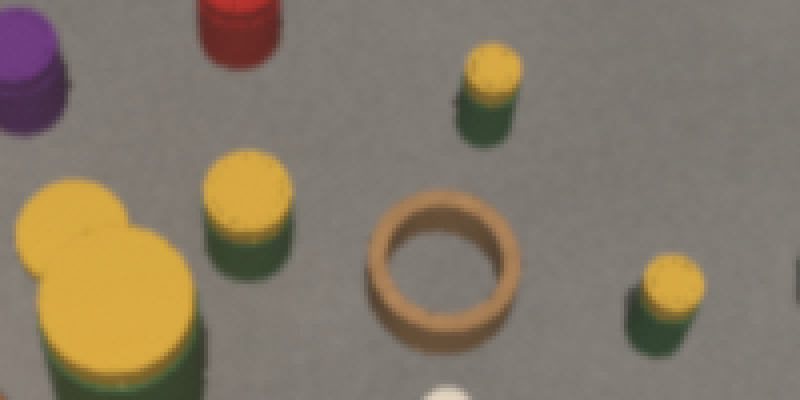

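The crops confirm the choice: plain green jars with yellow lids, two narrow and one wide, each standing clear of the others. The empty wells are at crop pixels (205,255), (315,220) and (368,320). Next I'll work out the tool axes and go over jar 1 for a wrist view.

Run:
```python
from workcell import manip
from scipy.spatial.transform import Rotation as R
s=manip.state();q=s["eef_rot"];M=R.from_quat(np.r_[q[1:],q[0]]) if 0 else R.from_quat([*q[1:],q[0]])
print(M.as_matrix().round(3))
c=manip.camera("wrist");print(c["mount"].round(3),c["fx"],c["fy"],c["cx"],c["cy"])
```

```text
[[ 0.917 -0.001  0.398]
 [-0.398 -0.001  0.917]
 [-0.    -1.    -0.001]]
[[-1.0000e-03  9.5700e-01  2.9000e-01 -7.3441e+01]
 [-0.0000e+00 -2.9000e-01  9.5700e-01  3.1398e+01]
 [ 1.0000e+00  1.0000e-03  0.0000e+00  1.1430e+00]
 [ 0.0000e+00  0.0000e+00  0.0000e+00  1.0000e+00]] 330.4108434381217 330.4108434381217 314.82587184487346 237.68251952431223
```

Call:
move_arm(plan=[[[0.0324,-0.0419,0,0,0,-0.2147,85],[0.0324,-0.0419,0,0,0,-0.2147,85],[0.0324,-0.0419,0,0,0,-0.2147,85],[0.0324,-0.0419,0,0,0,-0.2147,85],[0.0324,-0.0419,0,0,0,-0.2147,85],[0.0324,-0.0419,0,0,0,-0.2147,85],[0.0324,-0.0419,0,0,0,-0.2147,85],[0.0324,-0.0419,0,0,0,-0.2147,85],[0,0,0,0,0,0,85],[0,0,0,0,0,0,85]]], squeeze=40)

```text
t: 1.4
eef_pos: [478.3, 169.2, 404.4]
eef_rot: [0.451, -0.451, 0.545, -0.544]
force: [-0.0, 0.5, -0.1]
opening: 84.9
```

```bash
cat >> h.py <<'E'
from scipy.spatial.transform import Rotation as Ro
def wrist(name):
    from workcell import manip
    s=manip.state();c=manip.camera("wrist");q=s["eef_rot"];M=Ro.from_quat([*q[1:],q[0]]).as_matrix()
    v,u=np.mgrid[:480,:640];z=c["range_z"]
    P=np.stack([(u-c["cx"])/c["fx"]*z,(v-c["cy"])/c["fy"]*z,z],-1)
    T=P@c["mount"][:3,:3].T+c["mount"][:3,3];W=T@M.T+s["eef_pos"]
    cv2.imwrite(f"pics/{name}.png",c["color"][:,:,::-1]);np.savez(name,W=W,**c)
    j=M[:,2];print("t",round(s["t"],2),"tcp",s["eef_pos"].round(1),"j",s["joints"].round(2),"jaw",np.degrees(np.arctan2(j[1],j[0])).round(1),"F",s["force"].round(1),"open",s["opening"].round(1))
    return c,W,s
def lids(c,W):
    h=cv2.cvtColor(c["color"],cv2.COLOR_RGB2HSV)
    y=(h[...,0]>15)&(h[...,0]<32)&(h[...,1]>130)&(h[...,2]>60)&(c["range_z"]>0)&(W[...,2]>40)
    n,lab,st,ce=cv2.connectedComponentsWithStats(y.astype(np.uint8))
    for i in range(1,n):
        if st[i,4]<150: continue
        p=W[lab==i];zt=np.percentile(p[:,2],80);m=((lab==i)&(abs(W[...,2]-zt)<4))
        t=W[m];(x0,y0),r=cv2.minEnclosingCircle(t[:,:2].astype(np.float32))
        print("lid px",ce[i].round(),"z",zt.round(),"mean",t.mean(0).round(1),"circ",round(x0,1),round(y0,1),"d",round(2*r,1))
E
python3 -c "
from h import *
lids(*wrist('w1')[:2])"
```

```text
Traceback (most recent call last):
  File "h.py", line 17, in wrist
    j=M[:,2];print("t",round(s["t"],2),"tcp",s["eef_pos"].round(1),"j",s["joints"].round(2),"jaw",np.degrees(np.arctan2(j[1],j[0])).round(1),"F",s["force"].round(1),"open",s["opening"].round(1))
                                                                                                                                                                            ^^^^^^^^^^^^^^^^^^
AttributeError: 'float' object has no attribute 'round'
```

View pics/w1.png

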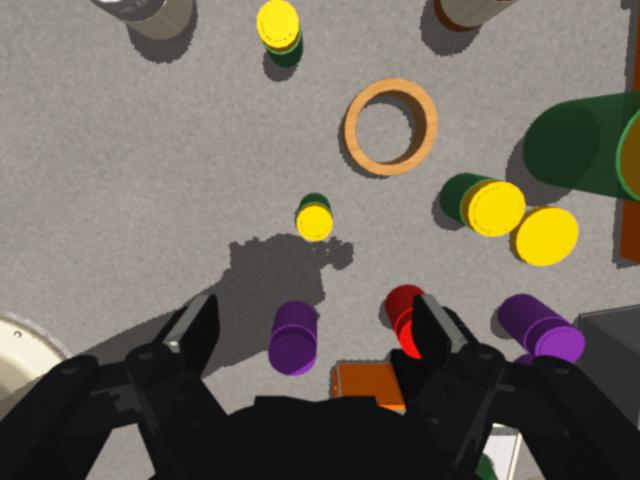

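The wrist view shows n1 at (314,222), n2 at (279,25) and the wide jar at (495,208). The spare lid is at (547,236), low and close to the wide jar; fingertips 30 mm up will pass above it.

```bash
sed -i 's/s\["opening"\].round(1)/round(s["opening"],1)/' h.py; python3 -c "
from h import *
c,W,s=wrist('w1');lids(c,W);print(W[236,547],W[180,580])"
```

```text
t 1.45 tcp [478.  169.7 404.6] j [ 0.34 -0.02  0.07  1.66  0.    2.1 ] jaw -10.7 F [ 0.3 -0.1 -0.3] open 85.2
lid px [278.  26.] z 75.0 mean [479.5 332.9  74.6] circ 479.7 333.0 d 34.0
lid px [632. 159.] z 132.0 mean [714.2 184.9 131.3] circ 719.5 184.1 d 48.6
lid px [493. 208.] z 75.0 mean [643.9 150.7  74.8] circ 644.5 149.5 d 52.9
lid px [314. 222.] z 75.0 mean [477.6 168.5  74.6] circ 477.5 168.0 d 33.9
[731.42015018  89.77427719  14.14702762] [716.21003115 164.712624    78.90123502]
```

Call:
move_arm(plan=[[[0.007,-0.0555,0,0,0,0,85],[0.007,-0.0555,0,0,0,0,85],[0.007,-0.0555,0,0,0,0,85],[0.007,-0.0555,0,0,0,0,85],[0.007,-0.0555,0,0,0,0,85],[0.007,-0.0555,0,0,0,0,85],[0,0,0,0,0,0,85],[0,0,0,0,0,0,85]]])

```text
t: 2.5
eef_pos: [520.4, -162.8, 404.7]
eef_rot: [0.451, -0.451, 0.545, -0.544]
force: [-0.8, 0.0, 0.0]
opening: 84.9
```

```bash
python3 -c "
from h import *
c,W,s=wrist('w2');lids(c,W)
import numpy as np,cv2
h=cv2.cvtColor(c['color'],cv2.COLOR_RGB2HSV)
box=(W[...,0]>440)&(W[...,0]<640)&(W[...,1]>-270)&(W[...,1]<-60)&(c['range_z']>0)
# well floors (z~85) 
m=box&(abs(W[...,2]-85)<6)
n,l,st,ce=cv2.connectedComponentsWithStats(m.astype(np.uint8))
for i in range(1,n):
    if st[i,4]>60:
        p=W[l==i];(x,y),r=cv2.minEnclosingCircle(p[:,:2].astype(np.float32));print('floor',ce[i].round(),st[i,4],p.mean(0).round(1),'circ',round(x,1),round(y,1),2*r)
m=box&(abs(W[...,2]-105)<5);print('plate',cv2.minAreaRect(W[m][:,:2].astype(np.float32)),W[m][:,2].mean())
"
```

```text
t 2.5 tcp [ 520.4 -162.8  404.7] j [-0.3   0.08  0.16  1.66  0.    1.45] jaw -10.7 F [-0.8  0.   0. ] open 84.9
lid px [407. 179.] z 160.0 mean [ 588.3 -125.8  159.8] circ 588.6 -126.6 d 51.9
floor [367.  91.] 97 [582.9 -61.6  86. ] circ 583.1 -61.6 30.57996368408203
floor [410.  91.] 116 [618.2 -67.7  79.7] circ 618.2 -68.4 42.84883117675781
floor [379. 100.] 190 [591.1 -70.2  84.3] circ 588.6 -69.8 104.57955932617188
floor [234. 198.] 537 [ 455.1 -127.8   85.5] circ 454.0 -133.5 149.57955932617188
floor [383. 139.] 80 [ 590.5 -100.9   85.5] circ 587.6 -104.6 33.936370849609375
floor [291. 171.] 1754 [ 509.4 -112.2   84.5] circ 509.9 -112.0 39.8902702331543
floor [381. 271.] 2594 [ 573.5 -219.3   84.7] circ 572.2 -215.9 57.95528793334961
floor [292. 272.] 1181 [ 491.8 -204.4   84.8] circ 492.9 -201.5 39.828330993652344
floor [333. 329.] 81 [ 519.6 -267.8   90.2] circ 521.1 -268.6 21.897056579589844
plate ((541.0182495117188, -163.11927795410156), (208.2239990234375, 188.47193908691406), 79.6637954711914) 104.2653919486905
```

View pics/w2.png

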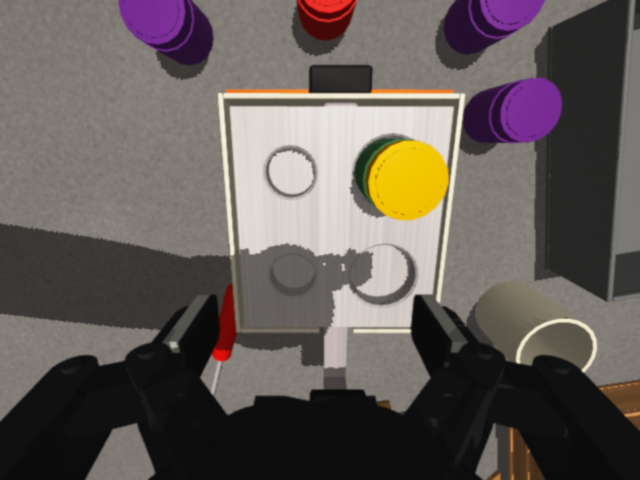

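Call:
move_arm(plan=[[[-0.0071,0.0553,-0.014,0,0,0,60],[-0.0071,0.0553,-0.014,0,0,0,60],[-0.0071,0.0553,-0.014,0,0,0,60],[-0.0071,0.0553,-0.014,0,0,0,60],[-0.0072,0.0553,-0.014,0,0,0,60],[-0.0072,0.0554,-0.014,0,0,0,60],[0,0,0,0,0,0,60],[0,0,-0.045,0,0,0,60],[0,0,-0.045,0,0,0,60],[0,0,-0.03,0,0,0,60],[0,0,0,0,0,0,60]]], squeeze=40)

```text
t: 3.92
eef_pos: [476.4, 168.1, 199.2]
eef_rot: [0.45, -0.452, 0.545, -0.544]
force: [0.2, 0.6, 0.8]
opening: 59.9
```

Call:
move_arm(plan=[[[0,0,0,0,0,0,30],[0,0,0,0,0,0,30],[0,0,0,0,0,0,30],[0,0,0,0,0,0,30],[0,0,0,0,0,0,30]]])

```text
t: 4.55
eef_pos: [478.0, 168.4, 202.8]
eef_rot: [-0.452, 0.45, -0.544, 0.545]
force: [-2.4, 0.3, 7.9]
opening: 34.9
```

Call:
move_arm(plan=[[[0,0,0.05,0,0,0,30],[0,0,0.05,0,0,0,30],[0,0,0.05,0,0,0,30],[0.0022,-0.0527,0,0,0,0,30],[0.0022,-0.0527,0,0,0,0,30],[0.0022,-0.0527,0,0,0,0,30],[0.0022,-0.0527,0,0,0,0,30],[0.0022,-0.0527,0,0,0,0,30],[0.0022,-0.0527,0,0,0,0,30],[0.0022,-0.053,0,0,0,0,30],[0,0,0,0,0,0,30],[0,0,0,0,0,0,30]]])

```text
t: 6.05
eef_pos: [492.8, -201.0, 351.2]
eef_rot: [-0.451, 0.451, -0.545, 0.545]
force: [0.4, -0.1, -0.3]
opening: 35.0
```

```bash
python3 -c "
from h import *
c,W,s=wrist('w3');lids(c,W)"
```

```text
t 6.05 tcp [ 492.8 -201.   351.2] j [-0.39  0.03  0.01  1.55  0.    1.37] jaw -10.8 F [ 0.4 -0.1 -0.3] open 35.0
lid px [487.  99.] z 160.0 mean [ 588.  -125.9  159.8] circ 588.6 -126.5 d 52.9
lid px [315. 352.] z 223.0 mean [ 493.8 -199.8  222.9] circ 493.9 -201.7 d 34.7
```

View pics/w3.png

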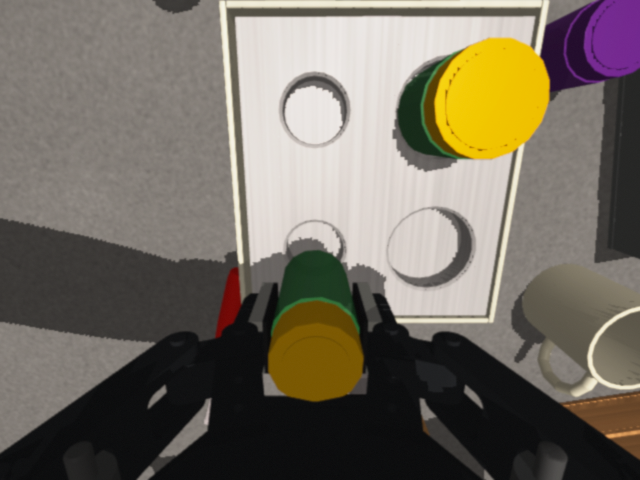

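Call:
move_arm(plan=[[[-0.0005,0,-0.02,0,0,0,30],[0,0,-0.02,0,0,0,30],[0,0,-0.005,0,0,0,30],[0,0,-0.004,0,0,0,30],[0,0,-0.004,0,0,0,30],[0,0,0,0,0,0,30]]])

```text
t: 6.85
eef_pos: [492.5, -201.0, 297.9]
eef_rot: [-0.451, 0.451, -0.545, 0.545]
force: [0.2, -0.2, -0.9]
opening: 34.6
```

Call:
move_arm(plan=[[[0,0,-0.004,0,0,0,30],[0,0,-0.004,0,0,0,30],[0,0,-0.0015,0,0,0,30],[0,0,0,0,0,0,30],[0,0,0,0,0,0,30]]])

```text
t: 7.48
eef_pos: [492.4, -201.1, 288.2]
eef_rot: [-0.451, 0.451, -0.545, 0.545]
force: [-0.4, 0.5, -1.1]
opening: 34.9
```

Call:
move_arm(plan=[[[0,0,0,0,0,0,52],[0,0,0,0,0,0,52],[0,0,0,0,0,0,52],[0,0,0.04,0,0,0,52],[0,0,0.05,0,0,0,52],[0,0.03,0.02,0,0,0,60],[-0.0007,0.059,0,0,0,0,60],[0,0,0,0,0,0,60]]])

```text
t: 8.48
eef_pos: [491.7, -109.4, 398.9]
eef_rot: [-0.452, 0.452, -0.544, 0.544]
force: [-0.4, 0.1, -0.4]
opening: 60.1
```

```bash
python3 -c "
from h import *
c,W,s=wrist('w4');lids(c,W)"
```

```text
t 8.47 tcp [ 491.7 -109.4  398.9] j [-0.22 -0.03  0.05  1.64  0.    1.54] jaw -10.6 F [-0.4  0.1 -0.4] open 60.1
lid px [314. 152.] z 80.0 mean [503.9 -47.1  79.3] circ 503.1 -47.4 d 65.1
lid px [446. 152.] z 80.0 mean [613.4 -67.8  79.4] circ 614.6 -68.1 d 51.7
lid px [458. 250.] z 160.0 mean [ 588.1 -125.3  159.8] circ 588.5 -126.4 d 52.5
lid px [337. 363.] z 160.0 mean [ 492.6 -200.   159.5] circ 492.3 -201.5 d 35.0
```

Call:
move_arm(plan=[[[-0.0015,0.0556,0,0,0,0,60],[-0.0015,0.0556,0,0,0,0,60],[-0.0015,0.0556,0,0,0,0,60],[-0.0015,0.0556,0,0,0,0,60],[-0.0015,0.0556,0,0,0,0,60],[-0.0015,0.0556,0,0,0,0,60],[-0.0015,0.0556,0,0,0,0,60],[-0.0015,0.0557,-0.03,0,0,0,60],[0,0,-0.046,0,0,0,60],[0,0,0,0,0,0,60]]])

```text
t: 9.78
eef_pos: [479.6, 331.5, 318.6]
eef_rot: [0.448, -0.453, 0.545, -0.545]
force: [0.3, -0.4, 0.7]
opening: 60.0
```

```bash
python3 -c "
from h import *
c,W,s=wrist('w5');lids(c,W)"
```

```text
t 9.78 tcp [479.6 331.5 318.6] j [ 0.6   0.15  0.08  1.51 -0.    2.36] jaw -10.8 F [ 0.3 -0.4  0.7] open 60.0
lid px [315. 245.] z 75.0 mean [479.6 334.2  74.6] circ 479.5 333.5 d 33.9
lid px [580. 402.] z 225.0 mean [545.8 331.7 225.1] circ 546.0 331.5 d 3.2
```

Call:
move_arm(plan=[[[0,0.0004,-0.05,0,0,0,60],[0,0,-0.05,0,0,0,60],[0,0,-0.02,0,0,0,60],[0,0,0,0,0,0,60],[0,0,0,0,0,0,30],[0,0,0,0,0,0,30],[0,0,0,0,0,0,30],[0,0,0,0,0,0,30],[0,0,0,0,0,0,30]]])

```text
t: 10.95
eef_pos: [480.6, 332.8, 205.4]
eef_rot: [-0.452, 0.449, -0.544, 0.545]
force: [-0.1, -1.5, 4.8]
opening: 34.9
```

Call:
move_arm(plan=[[[0,0,0.05,0,0,0,30],[0,0,0.05,0,0,0,30],[0,0,0.05,0,0,0,30],[0.0037,-0.0556,0,0,0,0,30],[0.0037,-0.0556,0,0,0,0,30],[0.0037,-0.0556,0,0,0,0,30],[0.0038,-0.0556,0,0,0,0,30],[0.0038,-0.0556,0,0,0,0,30],[0.0038,-0.0556,0,0,0,0,30],[0.0038,-0.0556,0,0,0,0,30],[0.0039,-0.0561,0,0,0,0,30],[0,0,0,0,0,0,30]]])

```text
t: 12.45
eef_pos: [509.8, -116.0, 353.9]
eef_rot: [-0.45, 0.449, -0.545, 0.546]
force: [-0.7, 0.5, -0.6]
opening: 34.6
```

```bash
python3 -c "
from h import *
c,W,s=wrist('w6');lids(c,W)"
```

```text
t 12.45 tcp [ 509.8 -116.   353.9] j [-0.22  0.01 -0.    1.56 -0.    1.54] jaw -11.0 F [-0.7  0.5 -0.6] open 34.6
lid px [286. 150.] z 80.0 mean [503.7 -47.2  79.3] circ 503.1 -47.1 d 65.0
lid px [443. 149.] z 80.0 mean [613.6 -67.8  79.4] circ 614.7 -69.2 d 54.7
lid px [458. 269.] z 160.0 mean [ 588.2 -124.9  159.8] circ 588.5 -126.6 d 52.4
lid px [315. 348.] z 224.0 mean [ 511.1 -114.4  223.1] circ 511.0 -116.0 d 34.9
```

Call:
move_arm(plan=[[[-0.0005,0,0,0,0,0,30],[0,0,-0.015,0,0,0,30],[0,0,-0.02,0,0,0,30],[0,0,-0.005,0,0,0,30],[0,0,-0.005,0,0,0,30],[0,0,-0.005,0,0,0,30],[0,0,0,0,0,0,30]]])

```text
t: 13.38
eef_pos: [509.4, -112.7, 302.5]
eef_rot: [0.451, -0.451, 0.545, -0.545]
force: [1.1, 0.5, -0.6]
opening: 34.4
```

Call:
move_arm(plan=[[[0,0,-0.004,0,0,0,30],[0,0,-0.004,0,0,0,30],[0,0,-0.004,0,0,0,30],[0,0,0,0,0,0,30],[0,0,0,0,0,0,30]]])

```text
t: 14.0
eef_pos: [509.4, -112.7, 290.5]
eef_rot: [0.451, -0.451, 0.545, -0.545]
force: [0.2, -0.2, -0.3]
opening: 34.7
```

Call:
move_arm(plan=[[[0,0,0,0,0,0,50],[0,0,0,0,0,0,50],[0,0,0.04,0,0,0,50],[0,0,0.05,0,0,0,50],[0,0,0.02,0,0,0,66],[0,0.0436,0,0,0,0,66],[0.0225,0.0436,0,0,0,0,66],[0,0,0,0,0,0,66]]])

```text
t: 15.0
eef_pos: [532.7, -23.3, 400.2]
eef_rot: [0.452, -0.452, 0.544, -0.544]
force: [-1.4, 0.3, -0.8]
opening: 66.1
```

```bash
python3 -c "
from h import *
c,W,s=wrist('w7');lids(c,W)"
```

```text
t 15.0 tcp [532.7 -23.3 400.2] j [-0.04  0.04  0.12  1.65  0.    1.71] jaw -10.6 F [-1.4  0.3 -0.8] open 66.1
lid px [412.   9.] z 75.0 mean [640.4 130.6  74.5] circ 641.6 135.7 d 43.2
lid px [634.  38.] z 50.0 mean [830.5  80.5  49.5] circ 828.3 74.9 d 58.0
lid px [418. 255.] z 80.0 mean [622.5 -69.6  79.4] circ 619.9 -69.2 d 63.6
lid px [389. 365.] z 160.0 mean [ 571.8 -123.7  159.6] circ 573.8 -125.2 d 41.8
lid px [305. 363.] z 160.0 mean [ 509.6 -110.8  159.5] circ 508.9 -112.0 d 34.2
```

Call:
move_arm(plan=[[[0.0225,0.0436,0,0,0,0,66],[0.0225,0.0436,0,0,0,0,66],[0.0225,0.0436,0,0,0,0,66],[0.0225,0.0438,0,0,0,0,66],[0.0225,0,-0.04,0,0,0,66],[0,0,-0.04,0,0,0,66],[0,0,0,0,0,0,66],[0,0,0,0,0,0,66]]])

```text
t: 16.05
eef_pos: [644.5, 148.4, 322.6]
eef_rot: [-0.451, 0.45, -0.545, 0.545]
force: [-0.7, 0.6, 0.4]
opening: 66.1
```

```bash
python3 -c "
from h import *
c,W,s=wrist('w8');lids(c,W)"
```

```text
t 16.05 tcp [644.5 148.4 322.6] j [ 0.23  0.34  0.32  1.54 -0.    1.99] jaw -10.8 F [-0.7  0.6  0.4] open 66.1
lid px [532. 168.] z 142.0 mean [753.7 189.5 141.4] circ 754.4 187.2 d 85.0
lid px [314. 246.] z 75.0 mean [645.  150.7  74.7] circ 644.7 149.3 d 52.2
```

View pics/w8.png

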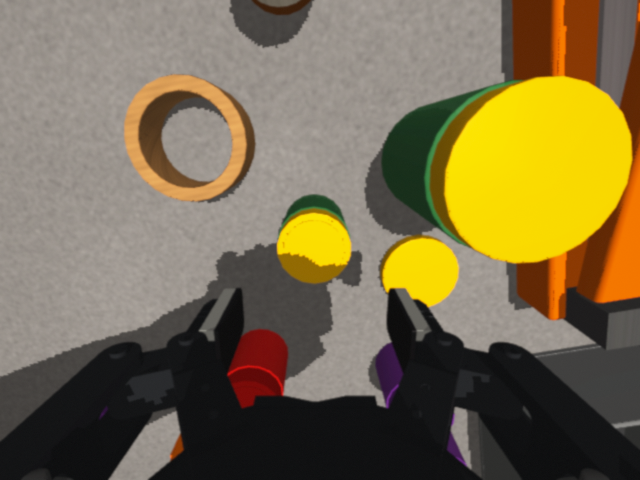

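Call:
move_arm(plan=[[[0,0,-0.05,0,0,0,66],[0,0,-0.05,0,0,0,66],[0,0,-0.018,0,0,0,66],[0,0,0,0,0,0,66],[0,0,0,0,0,0,45],[0,0,0,0,0,0,45],[0,0,0,0,0,0,45],[0,0,0,0,0,0,45]]], squeeze=50)

```text
t: 17.1
eef_pos: [645.3, 149.2, 205.8]
eef_rot: [-0.452, 0.449, -0.544, 0.545]
force: [0.1, -0.1, 7.4]
opening: 52.0
```

Call:
move_arm(plan=[[[0,0,0.047,0,0,0,45],[0,0,0.047,0,0,0,45],[0,0,0.047,0,0,0,45],[0,0,0.047,0,0,0,45],[-0.0103,-0.0523,0,0,0,0,45],[-0.0103,-0.0523,0,0,0,0,45],[-0.0103,-0.0523,0,0,0,0,45],[-0.0103,-0.0522,0,0,0,0,45],[-0.0103,-0.0522,0,0,0,0,45],[-0.0103,-0.0522,0,0,0,0,45],[-0.0103,-0.0522,0,0,0,0,45],[0,0,0,0,0,0,45]]])

```text
t: 18.6
eef_pos: [571.3, -219.8, 391.7]
eef_rot: [-0.45, 0.45, -0.545, 0.546]
force: [0.3, -0.5, -1.3]
opening: 52.3
```

Call:
move_arm(plan=[[[0,0,-0.015,0,0,0,45],[0,0,-0.015,0,0,0,45],[0,0,0,0,0,0,45]]])

```text
t: 18.98
eef_pos: [572.3, -215.5, 358.5]
eef_rot: [0.451, -0.452, 0.545, -0.543]
force: [-0.4, -0.1, -1.9]
opening: 51.9
```

```bash
python3 -c "
from h import *
c,W,s=wrist('w9');lids(c,W)"
```

```text
t 18.98 tcp [ 572.3 -215.5  358.5] j [-0.36  0.23  0.24  1.59  0.    1.4 ] jaw -10.7 F [-0.4 -0.1 -1.9] open 51.9
lid px [314. 102.] z 160.0 mean [ 588.9 -126.2  159.8] circ 588.6 -126.9 d 51.7
lid px [150. 106.] z 160.0 mean [ 510.2 -112.9  159.6] circ 509.6 -113.1 d 34.5
lid px [173. 277.] z 160.0 mean [ 493.5 -201.   159.6] circ 492.4 -201.7 d 34.3
lid px [315. 340.] z 228.0 mean [ 573.4 -210.9  227.5] circ 572.7 -215.3 d 52.9
```

View pics/w9.png

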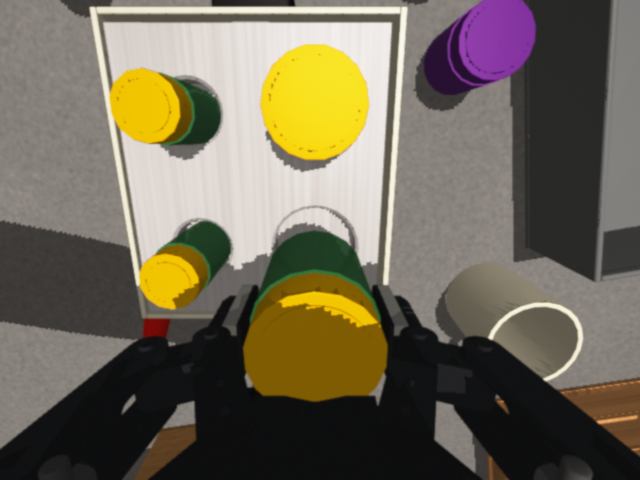

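Both narrow jars are home, with lid tops at z 160 at pixels (150,106) and (173,277). The held wide jar at (315,340) lines up over the free well at (315,235).

Call:
move_arm(plan=[[[0,0,-0.02,0,0,0,45],[0,0,-0.02,0,0,0,45],[0,0,-0.006,0,0,0,45],[0,0,-0.005,0,0,0,45],[0,0,-0.005,0,0,0,45],[0,0,-0.003,0,0,0,45],[0,0,0,0,0,0,45]]])

```text
t: 19.9
eef_pos: [572.3, -216.6, 301.5]
eef_rot: [0.451, -0.451, 0.545, -0.545]
force: [-0.5, -0.3, -0.9]
opening: 52.3
```

Call:
move_arm(plan=[[[0,0,-0.004,0,0,0,45],[0,0,-0.004,0,0,0,45],[0,0,-0.002,0,0,0,45],[0,0,0,0,0,0,45],[0,0,0,0,0,0,45]]])

```text
t: 20.52
eef_pos: [572.4, -216.6, 291.7]
eef_rot: [-0.451, 0.451, -0.545, 0.545]
force: [-1.5, 0.5, -1.3]
opening: 52.2
```

Call:
move_arm(plan=[[[0,0,-0.001,0,0,0,45],[0,0,0,0,0,0,63],[0,0,0,0,0,0,63],[0,0,0.001,0,0,0,63],[0,0,0.04,0,0,0,63],[0,0,0.05,0,0,0,63],[-0.03,0.03,0.03,0,0,0,20],[-0.03,0.03,0,0,0,0,0],[0,0,0,0,0,0,0],[0,0,0,0,0,0,0]]])

```text
t: 21.78
eef_pos: [512.5, -156.7, 411.7]
eef_rot: [-0.451, 0.451, -0.544, 0.545]
force: [0.7, 0.2, -0.6]
opening: 0.1
```

```bash
python3 -c "
from h import *
c,W,s=wrist('wa');lids(c,W)
from workcell import manip
for n in ('scene','side'):
    c=manip.camera(n);W=world(c)
    m=(abs(W[...,2]-140)<6)&(c['color'].max(-1)<75)&(abs(W[...,0]-510)<40)&(abs(W[...,1]+328)<40)
    p=W[m];print(n,len(p),p.mean(0).round(1),cv2.minAreaRect(p[:,:2].astype(np.float32)))
    lids(c,W)
"
```

```text
t 21.77 tcp [ 512.5 -156.7  411.7] j [-0.3   0.06  0.16  1.67 -0.    1.46] jaw -10.8 F [ 0.7  0.2 -0.6] open 0.1
lid px [416. 184.] z 160.0 mean [ 588.3 -125.8  159.8] circ 588.7 -126.7 d 52.0
lid px [297. 187.] z 160.0 mean [ 509.6 -112.3  159.7] circ 509.3 -112.6 d 33.7
lid px [406. 303.] z 160.0 mean [ 573.1 -213.7  159.8] circ 572.6 -216.2 d 52.0
lid px [287. 294.] z 160.0 mean [ 484.  -191.6  158.8] circ 486.6 -194.7 d 27.6
scene 197 [ 516.3 -326.   137.6] ((514.2640380859375, -327.6103210449219), (53.733795166015625, 43.35325622558594), 84.71147918701172)
lid px [209.  62.] z 154.0 mean [ 482.8 -686.4  152.8] circ 481.2 -685.6 d 82.5
lid px [240.  70.] z 154.0 mean [ 422.7 -596.4  152.7] circ 422.3 -598.0 d 81.1
lid px [238.  96.] z 154.0 mean [ 483.6 -505.4  153.2] circ 488.6 -495.8 d 104.7
lid px [263. 173.] z 160.0 mean [ 574.9 -214.3  158.7] circ 575.3 -215.3 d 53.8
lid px [276. 198.] z 160.0 mean [ 590.3 -125.3  158.5] circ 591.0 -126.0 d 54.6
lid px [289. 336.] z 142.0 mean [756.1 188.6 140.7] circ 755.9 187.7 d 84.7
side 131 [ 506.5 -323.1  139.5] ((507.635498046875, -326.18255615234375), (51.281314849853516, 49.418296813964844), 81.19937133789062)
lid px [409. 139.] z 156.0 mean [ 456.9 -590.2  155. ] circ 472.2 -599.7 d 287.6
lid px [344. 182.] z 161.0 mean [ 569.  -214.   160.5] circ 568.6 -215.4 d 58.6
lid px [329. 195.] z 161.0 mean [ 586.1 -124.4  160.4] circ 587.5 -125.0 d 56.6
lid px [225. 249.] z 143.0 mean [750.6 188.4 142.1] circ 749.4 187.8 d 89.9
```

```bash
python3 -c "
from h import *
from workcell import manip
c=manip.camera('scene');W=world(c)
for a,b in((100,140),(140,200),(200,300),(300,400)):
    m=(W[...,2]>a)&(W[...,2]<b)&(abs(W[...,0]-510)<90)&(W[...,1]<-345)&(W[...,1]>-600)
    p=W[m];print(a,b,len(p),p.min(0).round() if len(p) else '',p.max(0).round() if len(p) else '')
    if len(p): i=p[:,1].argsort()[-5:];print(p[i].round())
"
```

```text
100 140 769 [ 420. -600.  100.] [ 573. -345.  140.]
[[ 528. -346.  138.]
 [ 519. -346.  137.]
 [ 516. -345.  139.]
 [ 513. -345.  137.]
 [ 529. -345.  136.]]
140 200 1400 [ 420. -600.  140.] [ 600. -346.  168.]
[[ 438. -443.  161.]
 [ 543. -443.  151.]
 [ 422. -442.  161.]
 [ 525. -350.  141.]
 [ 499. -346.  140.]]
200 300 0  
300 400 0
```

Call:
move_arm(plan=[[[-0.0005,-0.043,0,0,0,0,0],[-0.0006,-0.043,0,0,0,0,0],[-0.0006,-0.043,0,0,0,0,0],[-0.0006,-0.043,0,0,0,0,0],[0,0,0,0,0,0,0],[0,0,0,0,0,0,0]]])

```text
t: 22.72
eef_pos: [510.2, -328.8, 411.0]
eef_rot: [0.451, -0.451, 0.545, -0.544]
force: [-0.3, -0.2, -0.2]
opening: 0.1
```

```bash
python3 -c "
from h import *
from workcell import manip
c=manip.camera('side');W=world(c);print(manip.state()['eef_pos'])
s=manip.camera('scene')
a=cv2.resize(s['color'][60:240,190:360,::-1],(566,600),interpolation=3);cv2.imwrite('pics/p1.png',a)
"
```

```text
[ 510.22661172 -328.30190995  411.32367339]
```

View pics/p1.png

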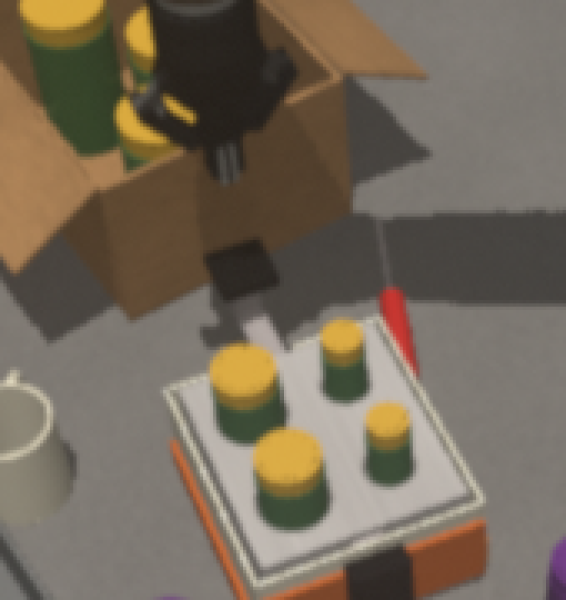

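All four jars stand in their wells, the closed fingers are above the paddle (crop pixel (243,268)), and the box is 70 mm clear of the gripper. Now I'll press.

Call:
move_arm(plan=[[[0,0,-0.04,0,0,0,0],[0,0,-0.04,0,0,0,0],[0,0,-0.01,0,0,0,0],[0,0,-0.004,0,0,0,0],[0,0,-0.005,0,0,0,0],[0,0,0,0,0,0,0],[0,0,0,0,0,0,0]]])

```text
t: 23.7
eef_pos: [510.2, -328.7, 313.5]
eef_rot: [-0.451, 0.451, -0.544, 0.545]
force: [0.7, 0.6, 1.7]
opening: 0.1
```

Call:
move_arm(plan=[[[0,0,-0.005,0,0,0,0],[0,0,-0.005,0,0,0,0],[0,0,-0.005,0,0,0,0],[0,0,-0.005,0,0,0,0],[0,0,-0.005,0,0,0,0],[0,0,-0.005,0,0,0,0],[0,0,0,0,0,0,0]]])

```text
t: 24.58
eef_pos: [510.1, -328.7, 284.0]
eef_rot: [-0.451, 0.451, -0.544, 0.545]
force: [-1.3, 1.5, 8.0]
opening: -0.3
```

Carriage is about 29 mm down, with a steady spring force. I'll go on to the bottom.

Call:
move_arm(plan=[[[0,0,-0.004,0,0,0,0],[0,0,-0.004,0,0,0,0],[0,0,-0.003,0,0,0,0],[0,0,-0.002,0,0,0,0],[0,0,-0.001,0,0,0,0],[0,0,0,0,0,0,0],[0,0,0,0,0,0,0]]])

```text
t: 25.45
eef_pos: [510.1, -328.7, 270.6]
eef_rot: [-0.451, 0.451, -0.544, 0.546]
force: [-2.2, 3.1, 11.3]
opening: 0.3
```

Call:
move_arm(plan=[[[0,0,-0.001,0,0,0,0],[0,0,-0.001,0,0,0,0],[0,0,0,0,0,0,0],[0,0,0,0,0,0,0]]])

```text
t: 25.95
eef_pos: [510.1, -328.7, 269.3]
eef_rot: [-0.451, 0.45, -0.544, 0.546]
force: [-3.9, 3.4, 15.7]
opening: -0.2
```

```bash
python3 -c "
from h import *
c,W,s=wrist('wb');lids(c,W)
from workcell import manip
for n in ('scene','side'):
    c=manip.camera(n);W=world(c)
    m=np.zeros((480,640),bool);print(n);lids(c,W)
    if n=='scene': cv2.imwrite('pics/p2.png',cv2.resize(c['color'][60:240,190:360,::-1],(566,600),interpolation=3))
"
```

```text
t 25.95 tcp [ 510.1 -328.7  269.3] j [-0.57  0.21  0.05  1.41  0.    1.19] jaw -10.8 F [-3.9  3.4 15.7] open -0.2
lid px [194.  22.] z 116.0 mean [ 491.5 -211.9  115.4] circ 491.8 -206.5 d 32.6
lid px [430.  33.] z 116.0 mean [ 569.5 -230.1  115.7] circ 571.7 -221.2 d 50.7
scene
lid px [208.  62.] z 154.0 mean [ 482.6 -685.5  152.7] circ 483.2 -685.9 d 82.9
lid px [233.  97.] z 154.0 mean [ 498.5 -508.6  153.2] circ 496.9 -499.2 d 93.1
lid px [264. 183.] z 115.0 mean [ 574.6 -215.2  114.5] circ 576.1 -216.0 d 53.6
lid px [277. 209.] z 116.0 mean [ 590.4 -124.8  114.8] circ 591.0 -125.5 d 52.8
lid px [289. 336.] z 142.0 mean [755.9 188.2 140.7] circ 755.9 187.5 d 84.2
side
lid px [409. 139.] z 156.0 mean [ 455.5 -591.5  155.3] circ 479.4 -601.7 d 297.8
lid px [344. 195.] z 118.0 mean [ 570.  -213.5  116.7] circ 569.4 -213.4 d 55.7
lid px [329. 208.] z 118.0 mean [ 585.8 -125.2  116.5] circ 584.4 -126.5 d 60.0
lid px [225. 249.] z 143.0 mean [751.3 188.4 142. ] circ 752.9 186.9 d 90.0
```

View pics/p2.png

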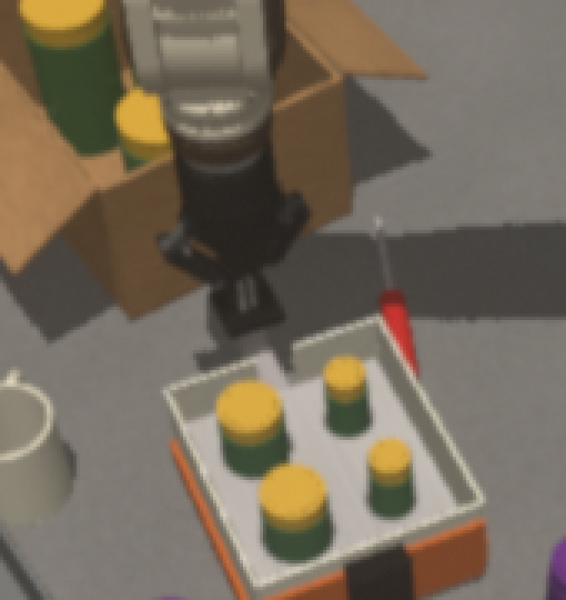

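The carriage is 44 mm down (lid tops went from z 160 to 116) with the jars still home, and the fingers are on the paddle at crop pixel (246,300). Handing in.

```bash
python3 -c "
from workcell import manip
print(manip.job_done());s=manip.state();print(s['t'],s['eef_pos'],s['force'])"
```

```text
the job is handed in; nothing more can be done
None
the job is handed in; nothing more can be done
```

The job is handed in at about 26 s, with the jars sorted and the closed fingers still holding the paddle down at the bottom stop.

- **Jars:** narrow_jar_1 is in narrow_well_2, narrow_jar_2 in narrow_well_1, and wide_jar_1 in wide_well_2. All four lid tops, including wide_jar_2's, read z ≈ 160 mm before the press, so each stood fully home.
- **Press:** the lid tops that could be measured (both wide jars and narrow_jar_1) dropped to about 116 mm, so the carriage is about 44 mm down. The push measured about 16 N, against about 11 N just before the stop.
- **Other things on the bench:** I touched none of them. I did not measure each one again at the end.
- **Disagreements:** the scene and side cameras differed by 3–4 mm in x, so I used the wrist camera for placing. No check failed. The state could not be read again after hand-in.

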